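# Stir the burnishing balls, then jog the machine on its spring-return dial

### The arm

A 6-joint arm with a two-finger parallel gripper is mounted at the origin on a cart in front of the work surface, level with it; the furniture and walls round the work are solid. World frame = base frame: x ahead of the robot, y to its left, z up, the work surface at z = 0. Lengths are in m, angles in rad, forces in N, time in s.
With the tool pointing down it reaches from about 0.35 to 0.775 m from the base axis. Payload 7.3 kg.
Tool frame: the origin (TCP) lies between the finger pads, 19 mm behind the fingertips; this is the grasp point; z points along the fingers, y is the line along which they close (so a half turn about z gives the same grasp; the last joint's range is limited). The gripper opens to 92 mm and grips with 3 to 60 N. Pads are 19 mm wide; open, the fingers measure 130 mm over their backs; the gripper's body (75 mm by 190 mm) begins 47 mm behind the grasp point.
Start: joints at [1.113, 0.342, 1.524, -0, 1.275, -0.146], TCP at [0.161, 0.5, 0.246] pointing down, gripper open.
Joint ranges: [-2.53, 2.53], [-0.77, 2.02], [0.04, 2.7], [-1, 4.14], [0.28, 2.66], [-3.11, 3.11]. Speed limits (rad/s): [2.57, 2.57, 3.14, 3.14, 3.14, 3.14].

### API

Orientations are given as [roll, pitch, yaw] about the fixed x, y, z axes, in that order (R = Rz(yaw) Ry(pitch) Rx(roll)).
In Python, from cell import * gives the robot as it stands.
- The arm moves only by the tool arm_command, never from a script. Its arguments are lists of equal length, an entry for each row: "xyz": the shift along the world's x, y, z in mm, a list of three; "spin": the turn about the world's z in degrees. In form: {"xyz": [[tx, ty, tz], ...], "spin": [spin, ...]}. A call has 1 to 20 rows; each row shifts and turns the commanded pose from where the row before left it; what a row does not reach is not made up. A row lasts 1/10 s, in which the tool goes at most 50 mm and 8.59 degrees, less where a joint would pass 70% of its speed; a pose out of reach is approached as far as the arm can. A call with a gripper value outside its range is refused whole. "jaw" is the opening, from -1 (shut) to 1 (fully open), set as the call begins (left out, the last holds). The fingers move at their own pace and stop on an object; "squeeze" is the grip in N (left out, the last holds). Time passes only in rows, so rows that do not move let the fingers close. It gives the time, the measured TCP pose, the force, the opening and the grip force at its end, in the units of the state.
- observe(): the state, without advancing time (a new reading comes with each control period).
- read_camera(name): name is "scene" or "top" or "wrist"; returns a dict with "img" (420x560x3 uint8, red, green, blue), "depth" (420x560 float32, m along the optical axis (not along the pixel's ray), 0 where there is no reading), "fx", "fy", "cx", "cy" (pixels), "world_from_camera" (4x4, takes a point from camera to world coordinates). Camera axes: x right, y up, looking along -z (the intrinsics and any distortion apply to the point x, -y, -z); pixel columns grow to the right and rows downward; lengths in m; the calibration is good to about 2 mm. A picture is of the moment at which its call begins.
- hand_in(): hands the job in; it is judged then, once.
The state is a dict: "time": time; "qpos": joint angles; "qvel": joint speeds; "joint_efforts": joint torques, N m; "tool_pos": TCP position; "tool_rot": TCP orientation; "contact_force": force on the tool from outside, world axes, zero at the start; "torque": the same for the moment, N m; "opening": finger opening in m; "grip_force": force on a finger pad.
Only numpy, scipy, OpenCV 4.12 (cv2) and the standard library are available. Lean on these libraries where they do the work, as an engineer would, in place of code of your own. Each camera call takes 0.05 s, during which the arm holds its last target. There are 200 camera calls.

### The job

Take the wooden stirrer out of its holder block, stir the steel balls in the bowl of the bench burnishing machine with about two wide full rounds of its foot near the bowl floor, and stand it back in its holder, keeping the balls in the bowl. Then turn the machine's black spring-return dial clockwise from its rest mark past the first two clicks to the third (three-stud) mark and hold it there: the dial springs back if let go, so the program finishes with the gripper still holding the dial at the third mark, after about two seconds there. Leave the other things on the counter where they are.

Things in the scene. Friction and masses are not known exactly. Their poses are not given: they have to be found in the camera images.
- polisher: Grey bench burnishing machine, fixed to the counter: foot plate 180 x 330 mm, top at 20 mm. Origin: centre of its underside; z up, x away from the robot at yaw 0. At its own y = +85 mm an open dark steel bowl (see bowl_floor); at y = -100 mm a console box 130 x 120 mm with its top at 52 mm, which carries the dial.
- bowl_floor (a point): Centre of the bowl's flat inner floor, 42 mm above the counter. The bowl is round, inner radius about 65 mm at the floor and 70 mm at the rim, outer radius 75 mm; the rim is 56 mm above this point (rolled edge to 60 mm). Axes as the machine's. A stirring circle of 40 mm radius passes through the balls and clears the wall.
- ball0_center (a point): Centre of one of five alike steel balls, 20 mm in diameter, 20 g, lying loose in a ring on the bowl floor (their starting centres are 34 to 46 mm from the bowl's middle; the middle itself is free).
- ball1_center (a point): Centre of one of five alike steel balls, 20 mm in diameter, 20 g, lying loose in a ring on the bowl floor (their starting centres are 34 to 46 mm from the bowl's middle; the middle itself is free).
- ball2_center (a point): Centre of one of five alike steel balls, 20 mm in diameter, 20 g, lying loose in a ring on the bowl floor (their starting centres are 34 to 46 mm from the bowl's middle; the middle itself is free).
- ball3_center (a point): Centre of one of five alike steel balls, 20 mm in diameter, 20 g, lying loose in a ring on the bowl floor (their starting centres are 34 to 46 mm from the bowl's middle; the middle itself is free).
- ball4_center (a point): Centre of one of five alike steel balls, 20 mm in diameter, 20 g, lying loose in a ring on the bowl floor (their starting centres are 34 to 46 mm from the bowl's middle; the middle itself is free).
- holder: Wooden holder block, fixed to the counter, 64 x 64 x 55 mm high, with one round upright hole in the middle of its top, 22 mm wide (chamfered 4 mm at the mouth). Origin: centre of its underside. It stands left or right of the machine, the yellow tin on the other side.
- holder_floor (a point): Centre of the floor of the holder's hole, 10 mm above the counter; the hole is 45 mm deep. The stirrer is home when its foot is down here, within 10 mm in height, upright, and let go.
- stirrer: Loose wooden rod, 55 to 90 g, 174 mm long, upright in the holder's hole. Origin: centre of its foot; z up along it. Round shaft 16 mm thick to 106 mm, steel collar 25 mm wide to 112 mm, then a square grip 18 x 18 mm to 174 mm (faces along its own x and y). Grip the square part from above, TCP about 148 mm above the foot.
- stirrer_tip (a point): Centre of the stirrer's foot (same point as the stirrer's origin).
- dial (a joint): Black dial's angle, rad: 0 at rest (plain bar mark), growing clockwise from above. Clicks at 0.35 (one stud), 0.70 (two) and 1.05 (three studs, 60 degrees). A spring returns it to 0 from anywhere. It takes up to 0.10 N m as far as the third click, 0.12 beyond; end stop at 1.18. Grip with 40 N or more; the wrist may lead the dial by some hundredths.
- dial_grip (a point): Point on the dial's upright axis, 77 mm above the counter, in its bar grip: 58 mm long, 14 mm wide, from 61 to 88 mm above the counter, on a 66 mm disc; grip across the 14 mm. The point turns with the dial and has the machine's axes at rest; the bar's pointer end (white line) lies along the point's x turned 30 degrees counter-clockwise from above (towards its +y).
- grease_tin: Loose yellow grease tin, 68 mm wide, 48 mm high, origin under its centre; leave alone.
- tape_measure: Loose yellow tape measure, 34 x 81 x 60 mm, origin under its centre; leave alone.
- spark_plug: Loose spark plug, 24 x 63 x 21 mm, lying; leave alone.
- bearing: Loose bearing, 40 mm wide, 12 mm high; leave alone.
Not all that is in view belongs to the job. Several things have the shape of the stirrer; the one meant has the colours described above.

How it is judged:
By the outcome, as a careful person would: the job done as asked, in the order asked, and still so for the second after the job is handed in, while the arm keeps its last pose, push and grip.
It also fails if it takes over 72 s, if anything falls off the work surface, if the arm or the gripper's body presses on something with over 40 N, if the wrist force passes 120 N, or if a joint passes its speed limit or range.

## Working session

There is one attempt and no reset: what is moved stays moved. The work goes in short steps, Python scripts to look and compute and a tool call to move; the robot and the scene stay as the last step left them, time stands still between calls to the robot, and variables do not carry over. Pictures are saved under pics/ and viewed, at most 10 in all, crops included, and the job is handed in when it is done.

Besides the shell and the picture viewer there is one more tool, called after "Call:" in YAML: its name, and indented under it one key for each argument. arm_command: Moves the arm, as the interface text tells. Its arguments: {"type":"object","properties":{"xyz":{"type":"array","items":{"type":"array","items":{"type":"number"}}},"spin":{"type":"array","items":{"type":"number"}},"jaw":{"type":"number"},"squeeze":{"type":"number"}},"required":["xyz","spin"]}

```bash
mkdir -p pics; ls; cat > h.py <<'E'
from cell import *
import numpy as np, cv2
def ray(c,u,v):
    T=np.array(c["world_from_camera"]); d=np.array([(u-c["cx"])/c["fx"],-(v-c["cy"])/c["fy"],-1.0])
    return T[:3,3],T[:3,:3]@d
def plane(c,u,v,z):
    o,d=ray(c,u,v); return o+d*(z-o[2])/d[2]
def cloud(c):
    H,W=c["depth"].shape; u,v=np.meshgrid(np.arange(W),np.arange(H)); D=c["depth"]
    P=np.stack([(u-c["cx"])/c["fx"]*D,-(v-c["cy"])/c["fy"]*D,-D],-1); T=np.array(c["world_from_camera"])
    return P@T[:3,:3].T+T[:3,3]
def save(n,im): cv2.imwrite("pics/"+n+".png",cv2.cvtColor(im,cv2.COLOR_RGB2BGR))
E
python3 - <<'E'
from h import *
import pickle
C={n:read_camera(n) for n in("scene","top")}
pickle.dump(C,open("c0.pkl","wb"))
for n in C: save(n+"0",C[n]["img"]); print({k:v for k,v in C[n].items() if k not in("img","depth")})
print(observe())
E
```

```text
pics
{'fx': 419.58108888618324, 'fy': 419.58108888618324, 'cx': 283.2271908022304, 'cy': 208.77246082373105, 'world_from_camera': array([[ 0.91750411,  0.30757674, -0.25215622,  0.28378881],
       [-0.3976925 ,  0.70121594, -0.59172365, -0.54224538],
       [-0.00518447,  0.64318952,  0.76568947,  0.78239015],
       [ 0.        ,  0.        ,  0.        ,  1.        ]])}
{'fx': 521.9110374265233, 'fy': 521.9110374265233, 'cx': 272.03353385990636, 'cy': 215.16594982291548, 'world_from_camera': array([[ 9.74964191e-04,  9.95565781e-01, -9.40628816e-02,
         4.01617714e-01],
       [-9.99975876e-01,  1.61751642e-03,  6.75509099e-03,
        -6.04994669e-03],
       [ 6.87728569e-03,  9.40540264e-02,  9.95543341e-01,
         1.52777587e+00],
       [ 0.00000000e+00,  0.00000000e+00,  0.00000000e+00,
         1.00000000e+00]])}
{'time': 0.1, 'qpos': array([ 1.11298681e+00,  3.42660451e-01,  1.52490247e+00, -1.96636631e-05,
        1.27539036e+00, -1.45992601e-01]), 'qvel': array([ 0.00118259, -0.00250683, -0.00060188,  0.00022204, -0.00044996,
        0.00165495]), 'joint_efforts': array([ 3.26020388e-03, -4.32003665e+01, -2.44696087e+01,  7.21984240e-02,
        5.25356876e-02, -6.88170212e-05]), 'tool_pos': array([0.16089839, 0.49939311, 0.24491723]), 'tool_rot': array([-3.14024376e+00, -1.79332783e-04,  2.82978135e+00]), 'contact_force': array([-0.16986607, -0.09939568,  0.51000353]), 'torque': array([ 0.00639113, -0.04182609,  0.0111612 ]), 'grip_force': 0.0, 'opening': 0.09166510226964518}
```

View pics/scene0.png

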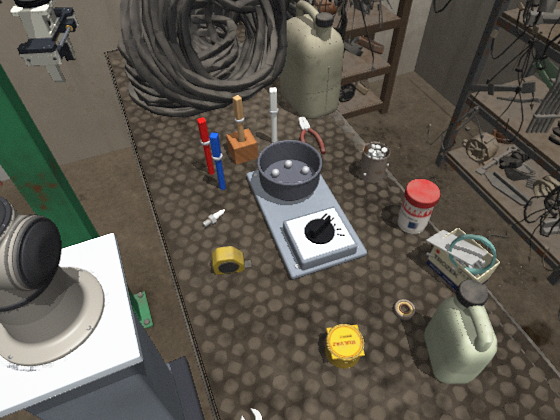

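View pics/top0.png

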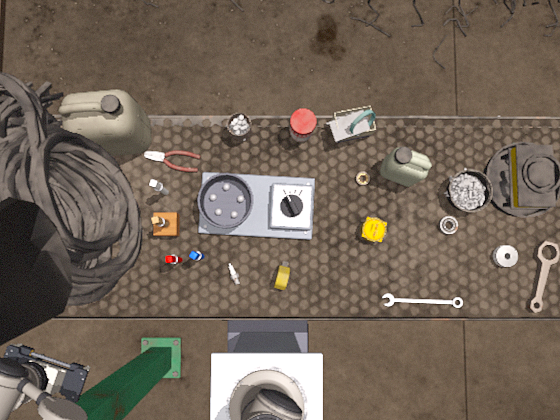

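Scene: wooden stirrer at about (239,105) in its orange-brown block (241,147), with red (205,145), blue (217,160) and white (273,115) look-alikes. In the top view they are: wood (157,221), red (172,260), blue (195,257), white (155,185). Only the wooden one stands in the holder and has a wood and steel-collar look. I'll confirm that in a crop and measure.

```bash
python3 - <<'E'
from h import *
import pickle
C=pickle.load(open("c0.pkl","rb"))
s=C["scene"]["img"][80:210,180:320]; t=C["top"]["img"][165:285,135:325]
a=cv2.resize(s,None,fx=3,fy=3,interpolation=cv2.INTER_CUBIC);b=cv2.resize(t,None,fx=2,fy=2,interpolation=cv2.INTER_CUBIC)
im=np.zeros((390,800,3),np.uint8); im[:390,:420]=a; im[:240,420:800]=b; save("crop1",im)
c=C["top"];P=cloud(c); Z=P[...,2]; hsv=cv2.cvtColor(c["img"],cv2.COLOR_RGB2HSV)
def roi(u0,u1,v0,v1):
    m=np.zeros(Z.shape,bool); m[v0:v1,u0:u1]=1; return m
def rect(m,name):
    q=P[m][:,:2]; r=cv2.minAreaRect((q*1000).astype(np.float32)); print(name,m.sum(),r,"z",np.median(P[m][:,2]))
h=roi(145,185,205,245)
rect(h&(Z>.045)&(Z<.062),"holder top")
rect(h&(Z>.15),"stir top")
rect(roi(190,325,165,245)&(Z>.012)&(Z<.028),"plate")
rect(roi(265,320,175,235)&(Z>.046)&(Z<.058),"console")
rm=roi(190,260,165,240)&(Z>.085)&(Z<.11); q=P[rm][:,:2]
cc=cv2.minEnclosingCircle((q*1000).astype(np.float32)); print("bowl",cc,np.median(Z[rm]))
rect(roi(265,320,175,235)&(Z>.08)&(Z<.095),"dialbar")
for n,r in dict(red=(160,185,245,270),blue=(185,205,245,270),white=(145,168,172,195)).items():
    m=roi(*r)&(Z>.12); print(n,P[m].mean(0) if m.any() else None,Z[m].max() if m.any() else 0)
for n,r in dict(tape=(265,300,255,300),plug=(220,245,255,290)).items():
    m=roi(*r)&(Z>.012); print(n,P[m].mean(0),P[m].min(0),P[m].max(0))
# scene cam
c=C["scene"];P=cloud(c); Z=P[...,2]
h=roi(220,265,90,170)
rect(h&(Z>.05)&(Z<.06),"S holder top"); rect(h&(Z>.168)&(Z<.18),"S stir top")
rect(h&(Z>.12)&(Z<.168),"S grip")
rect(roi(290,350,205,250)&(Z>.083)&(Z<.095),"S dialbar")
rect(roi(245,365,170,275)&(Z>.046)&(Z<.058),"S console")
rm=roi(245,330,135,205)&(Z>.094)&(Z<.11); print("S bowl",cv2.minEnclosingCircle((P[rm][:,:2]*1000).astype(np.float32)))
E
```

```text
holder top 411 ((515.5529174804688, 286.2806396484375), (63.17011642456055, 65.86351776123047), 0.33415213227272034) z 0.05431505087012245
stir top 75 ((455.82781982421875, 146.12557983398438), (322.3948059082031, 21.120630264282227), 66.6441879272461) z 0.18258253557066384
plate 2615 ((578.9771728515625, 46.624237060546875), (368.06689453125, 190.436767578125), 86.6061782836914) z 0.019727454598179373
console 1383 ((567.0137329101562, -71.80775451660156), (119.86602020263672, 129.28697204589844), 86.95642852783203) z 0.05238969844964103
bowl ((577.6932983398438, 112.99983215332031), 76.97451782226562) 0.09932331536507044
dialbar 105 ((566.812744140625, -71.9573974609375), (57.01752853393555, 13.807861328125), 26.133543014526367) z 0.08801387898085733
red [0.41547303 0.24800334 0.16384975] 0.17893623174763906
blue [0.42410045 0.1800469  0.20474606] 1.5277758677893538
white [0.60184044 0.27894878 0.22427494] 1.5277758677893538
tape [ 0.36534861 -0.04483903  0.07643389] [ 0.32954304 -0.06757762  0.01247608] [ 0.41166539 -0.00604995  1.52777587]
plug [0.37232851 0.09043948 0.04857199] [ 0.34563661 -0.00604995  0.01235414] [0.40287164 0.10772769 1.52777587]
S holder top 363 ((519.7239990234375, 240.4651641845703), (65.38245391845703, 165.2509307861328), 0.3724237382411957) z 0.05407177112091921
S stir top 58 ((514.2149047851562, 312.0295104980469), (30.733692169189453, 68.77571105957031), 22.751672744750977) z 0.17243568113134017
S grip 489 ((494.689697265625, 304.5545654296875), (258.1210632324219, 79.98999786376953), 48.88705825805664) z 0.14242936741729062
S dialbar 153 ((569.8689575195312, -70.66534423828125), (58.24285888671875, 13.847466468811035), 26.793804168701172) z 0.08673984958017544
S console 2253 ((570.8490600585938, 11.699844360351562), (284.1351623535156, 140.44024658203125), 86.0661849975586) z 0.05170636215201507
S bowl ((580.1456909179688, 113.64555358886719), 77.18002319335938)
```

View pics/crop1.png

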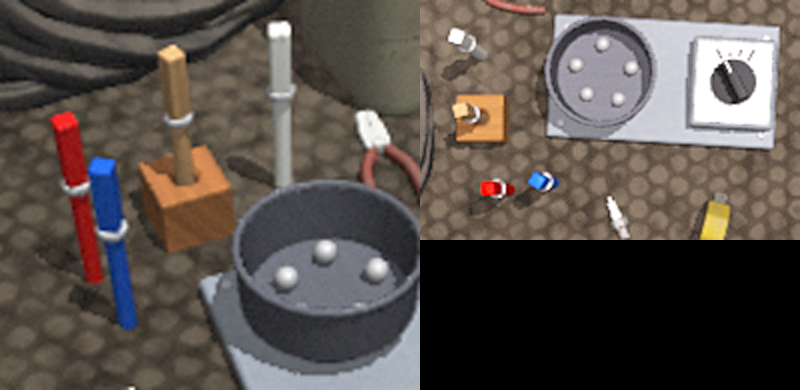

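The crop confirms it: the wood-coloured rod with a steel collar, in the brown block, is the stirrer. The red, blue and white ones stand free on the counter. Next I measure the stirrer's grip and the neighbours with the bad depth readings removed.

```bash
python3 - <<'E'
from h import *
import pickle
C=pickle.load(open("c0.pkl","rb"))
for n in("top","scene"):
    c=C[n];P=cloud(c);Z=P[...,2]; ok=c["depth"]>.1; hsv=cv2.cvtColor(c["img"],cv2.COLOR_RGB2HSV); H,S,V=[hsv[...,i].astype(int) for i in range(3)]
    box=lambda x0,x1,y0,y1,z0,z1: ok&(P[...,0]>x0)&(P[...,0]<x1)&(P[...,1]>y0)&(P[...,1]<y1)&(Z>z0)&(Z<z1)
    for nm,b in dict(top=(.46,.58,.24,.34,.165,.185),grip=(.46,.58,.24,.34,.125,.165),shaft=(.46,.58,.25,.33,.06,.1)).items():
        m=box(*b); q=P[m]; 
        print(n,nm,m.sum(),q.mean(0).round(4),cv2.minAreaRect((q[:,:2]*1000).astype(np.float32)))
    for nm,b in dict(red=(.38,.48,.21,.30,.14,.19),blue=(.38,.48,.14,.21,.14,.19),white=(.56,.68,.25,.35,.14,.19)).items():
        q=P[box(*b)]; print(n,nm,q.mean(0).round(3),q.min(0).round(3),q.max(0).round(3))
    q=P[box(.3,.47,.2,.3,.03,.08)];print(q.mean(0),q.min(0),q.max(0))
    # scene background
    q=P[box(.3,.9,.33,.6,.02,.4)]; print("coil ",len(q),q.min(0) if len(q) else 0)
c=C["top"];hsv=cv2.cvtColor(c["img"],cv2.COLOR_RGB2HSV)
m=((hsv[...,2]>185)).astype(np.uint8); m[:, :195]=0;m[:170]=0;m[240:]=0;m[:,258:]=0
k,l,st,ce=cv2.connectedComponentsWithStats(m)
for i in range(1,k): print(st[i],plane(c,*ce[i],.052))
E
```

```text
top top 109 [0.5099 0.313  0.1776] ((516.4252319335938, 306.5733947753906), (102.8395767211914, 58.686607360839844), 9.368335723876953)
top grip 78 [0.5103 0.31   0.148 ] ((518.7278442382812, 304.87628173828125), (93.15625, 57.950035095214844), 11.309693336486816)
top shaft 32 [0.5165 0.2836 0.0683] ((515.980224609375, 287.4211120605469), (62.50727844238281, 50.578163146972656), 71.72562408447266)
top red [0.415 0.249 0.169] [0.408 0.241 0.145] [0.424 0.259 0.179]
top blue [0.425 0.186 0.169] [0.415 0.177 0.142] [0.436 0.197 0.18 ]
top white [0.598 0.312 0.172] [0.56  0.285 0.142] [0.622 0.35  0.187]
[0.41520379 0.24518407 0.05455132] [0.4082758  0.24292524 0.03280648] [0.42258998 0.24903875 0.07872097]
coil  18445 [0.30587062 0.3300508  0.02024179]
scene top 274 [0.5062 0.3178 0.1763] ((513.1107177734375, 308.37451171875), (62.96802520751953, 105.70796966552734), 89.71537017822266)
scene grip 242 [0.5081 0.3086 0.1501] ((495.4259948730469, 309.1893310546875), (62.455448150634766, 66.56525421142578), 6.012799263000488)
scene shaft 77 [0.5177 0.284  0.0802] ((516.8524780273438, 284.39
[... 253 characters left out ...]
61 0.287 0.14 ] [0.625 0.35  0.185]
[0.4174063  0.24806588 0.05589277] [0.41048115 0.24327796 0.03029149] [0.42583845 0.25463666 0.07996414]
coil  19644 [0.30060788 0.33000737 0.02001443]
[202 173  16  11  78] [0.65297143 0.16882142 0.052     ]
[229 175  29  61 689] [0.55850009 0.04690986 0.052     ]
[224 183   5   6  25] [0.62455638 0.11515621 0.052     ]
[211 194   5   6  25] [0.5938861  0.15221219 0.052     ]
[238 196   6   5  25] [0.58989922 0.07407642 0.052     ]
[216 209   5   5  22] [0.55243206 0.13716791 0.052     ]
[232 211   5   6  25] [0.54534579 0.09205952 0.052     ]
[199 227  10   6  30] [0.49847104 0.18134459 0.052     ]
[205 226   1   1   1] [0.50992526 0.17376501 0.052     ]
```

```bash
python3 - <<'E'
from h import *
import pickle
C=pickle.load(open("c0.pkl","rb"))
for n in("top","scene"):
    c=C[n];P=cloud(c);Z=P[...,2]; ok=c["depth"]>.1; hsv=cv2.cvtColor(c["img"],cv2.COLOR_RGB2HSV); H,S,V=[hsv[...,i].astype(int) for i in range(3)]
    m=ok&(P[...,0]>.46)&(P[...,0]<.58)&(P[...,1]>.25)&(P[...,1]<.33)&(Z>.06)&(Z<.185)
    w=m&(H<22)&(S>75)
    for a,b in((.06,.1),(.115,.14),(.14,.165),(.168,.18)):
        k=w&(Z>a)&(Z<b); q=P[k]
        if len(q)>2: print(n,a,len(q),q.mean(0).round(4),q.min(0).round(3),q.max(0).round(3),cv2.minAreaRect((q[:,:2]*1000).astype(np.float32)))
    # height map around holder
    g=[]
    for y in np.arange(.42,.14,-.02):
        r=[]
        for x in np.arange(.36,.68,.02):
            k=ok&(abs(P[...,0]-x)<.01)&(abs(P[...,1]-y)<.01); r.append("%3d"%(1000*Z[k].max()) if k.any() else "  .")
        g.append("%.2f "%y+" ".join(r))
    print("\n".join(g))
# robust bowl circle
c=C["top"];P=cloud(c);k=(P[...,2]>.095)&(P[...,2]<.104)&(np.hypot(P[...,0]-.578,P[...,1]-.113)<.09)
q=P[k][:,:2]; A=np.c_[2*q,np.ones(len(q))]; s=np.linalg.lstsq(A,(q**2).sum(1),rcond=None)[0]; print("bowl fit",s[:2],np.sqrt(s[2]+s[0]**2+s[1]**2))
E
```

```text
top 0.06 32 [0.5165 0.2836 0.0683] [0.487 0.257 0.06 ] [0.546 0.313 0.091] ((515.980224609375, 287.4211120605469), (62.50727844238281, 50.578163146972656), 71.72562408447266)
top 0.14 12 [0.5148 0.2795 0.1546] [0.507 0.277 0.144] [0.523 0.289 0.163] ((512.8763427734375, 280.331787109375), (9.275456428527832, 18.61703109741211), 61.019081115722656)
top 0.168 11 [0.5139 0.2827 0.1756] [0.506 0.276 0.169] [0.524 0.291 0.18 ] ((515.0315551757812, 284.7237548828125), (14.180371284484863, 14.656768798828125), 16.343618392944336)
0.42 369 378 379 246 322 320 195 150 145 134 145 151 156 153 187 221 218
0.40 351 362 354   . 272 264 206 180 160 153 146 147 147 181 200 206 175
0.38 321 330 789 792 787 775 798 785 176 166 158 179 184 188 188 189   4
0.36 823 806 792 792 802 812 819 783 187 189 188 192 189 186 164   7  12
0.34 842 713 673 646 651 660 215 208 204 192 188 187 169   7   4  10   9
0.32 708 654 641 220 228 222 212 201 195 189   7   9   7   5   5   4  10
0.30   9   6   9   9   5   8  58 182 188  63   7   5 177 178   6   6   6
0.28  11   6   7   3   9   7  61 183 190  60   5   6 171 175
[... 1533 characters left out ...]
  2 213 213 227 216 210 201 188  55  54   4   3   1   3   3   2
0.30   2   1   3   1   1   3  55 180 184 117  53   3 174 175   3   2   2
0.28   3   3   3   2   1   1  56 158 184 116  54   1 111 171   .   0  12
0.26   3   3 172 174   1   2  56  56  58  57  53   .   .   .   .   .  14
0.24   3   1 170 174   1   2   2   4   2   1   .   .   .   .   .   .   .
0.22   2   3   2   2   1   1   2   2   2   1   .   .   .   .   .   .   .
0.20   2   3   1 175 174   1   2  21  20   .   .   .   .   .   .   .   .
0.18   2   2   1 175 175   3   2  22  24 101 102 103 101 100   .   .   .
0.16   2   2   3   2   2   3   1  22 101 100  44  61  61 102 103   .   .
bowl fit [0.57762057 0.11265982] 0.07313955558444861
```

Measured so far: bowl axis (0.578, 0.113), rim 0.100; dial (0.568, -0.072), bar at 26.5° world, machine yaw about -3.3°; stirrer axis about (0.516, 0.285). These agree with the sizes given (bowl to dial 185 mm, bar 57 x 14). The cable coil behind the holder is 0.19–0.25 high, so I go over it and take a closer look with the wrist camera.

Call:
arm_command:
  xyz:
    - [0,0,35]
    - [0,0,40]
    - [0,0,40]
    - [0,0,40]
    - [0,0,40]
    - [30,-19,0]
    - [30,-19,0]
    - [30,-19,0]
    - [30,-19,0]
    - [30,-19,0]
    - [30,-19,0]
    - [30,-19,0]
    - [30,-19,0]
    - [30,-19,0]
    - [30,-19,0]
    - [25,-19,0]
    - [0,0,0]
    - [0,0,0]
  spin: [0,0,0,0,0,0,0,0,0,0,0,0,0,0,0,0,0,0]
  jaw: -0.1

```text
time: 1.9
tool_pos: [0.4863, 0.2904, 0.4398]
tool_rot: [-3.141, -0.001, 2.828]
contact_force: [0.6, 0.7, 1.1]
opening: 0.0415
grip_force: 0.0
```

```bash
python3 - <<'E'
from h import *
import pickle
c=read_camera("wrist"); t=read_camera("top"); pickle.dump((c,t),open("c1.pkl","wb")); save("w1",c["img"])
print(observe()["tool_pos"],observe()["tool_rot"],observe()["opening"],np.array(c["world_from_camera"]).round(3))
P=cloud(c);Z=P[...,2];ok=c["depth"]>.05
m=ok&(Z>.165)&(Z<.195)&(np.hypot(P[...,0]-.516,P[...,1]-.285)<.022);q=P[m]
print(m.sum(),q.mean(0),np.percentile(q,[2,98],axis=0),cv2.minAreaRect((q[:,:2]*1000).astype(np.float32)))
E
```

```text
[0.48538765 0.2912482  0.44053655] [ 3.14141545e+00 -4.79865818e-04  2.83058427e+00] 0.041097379929322345 [[ 0.308 -0.915 -0.262  0.415]
 [ 0.952  0.296  0.085  0.314]
 [-0.    -0.275  0.961  0.579]
 [ 0.     0.     0.     1.   ]]
217 [0.51689003 0.28931769 0.18162462] [[0.50872719 0.27964155 0.16650442]
 [0.52692621 0.29840504 0.18542821]] ((518.5716552734375, 289.0285339355469), (18.162353515625, 17.71129608154297), 14.65992259979248)
```

View pics/w1.png

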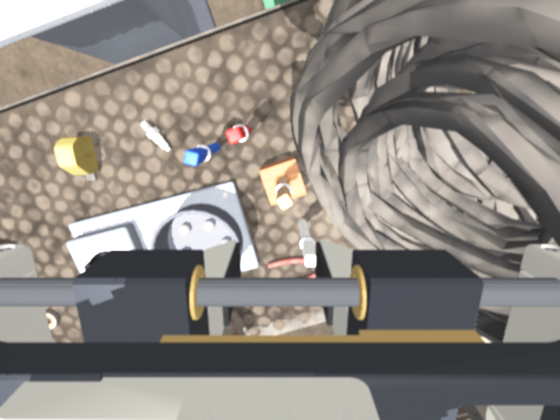

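```bash
python3 - <<'E'
from h import *
import pickle
c,t=pickle.load(open("c1.pkl","rb"))
P=cloud(c);Z=P[...,2];ok=c["depth"]>.05
m=ok&(Z>.178)&(Z<.195)&(np.hypot(P[...,0]-.516,P[...,1]-.285)<.022)
u=np.argwhere(m)[:,::-1]; pts=np.array([plane(c,a,b,.184)[:2]*1000 for a,b in u],np.float32)
r=cv2.minAreaRect(pts);print(len(u),r,u.mean(0))
h=ok&(Z>.048)&(Z<.061)&(abs(P[...,0]-.516)<.05)&(abs(P[...,1]-.286)<.05); print("holder",cv2.minAreaRect((P[h][:,:2]*1000).astype(np.float32)))
k=ok&(Z>.1)&(P[...,1]>.31)
for y in np.arange(.38,.29,-.01):
    print("%.2f"%y," ".join("%3d"%(1000*Z[s].max()) if (s:=ok&(abs(P[...,0]-x)<.008)&(abs(P[...,1]-y)<.005)).any() else "  ." for x in np.arange(.40,.62,.015)))
E
```

```text
181 ((517.8284912109375, 289.2679138183594), (18.340333938598633, 18.02379608154297), 14.817638397216797) [284.09392265 201.4640884 ]
holder ((519.0140380859375, 288.76715087890625), (64.33067321777344, 63.99753189086914), 0.47273552417755127)
0.38 315 285 213 189 200 501 500 184 174 166 160 156 178 183 186
0.37 299 280 248 200 186 506 506 504 174 166 161 179 186 186 186
0.36 284 275 248 193 184 525 523 523 507 502 489 186 187 187 184
0.35 267 266 250 237 512 531 530 524 197 489 488 186 185 181   1
0.34 247 252 246 235 512 531 530 511 200 194 190 184 179   2   2
0.33 227 227 230 229 512 531 451 512 194 190 172   2   2   3   2
0.32   2   3 190 187 530 531 498 512  57  56  56   2   2   2   2
0.31   3   2   3   2 539 537 494 478  57  57  57   2   2   3 173
0.30   4   3   3   3 539 515  57 184 184  57  56   3   3   2 175
0.29   2   2   2 504 540   3  58 185 186 183   .   2   3   2 175
```

Wrist view: the stirrer's top is at pixel (284,201) above its block (283,183), with the coil to the right. The square faces are at about 15°/105° world. Closing along 15° (yaw 104.8°) keeps the gripper body clear of the coil.

Call:
arm_command:
  xyz:
    - [6,-1,0]
    - [6,-1,0]
    - [6,-1,0]
    - [6,0,0]
    - [7,0,0]
    - [0,0,0]
    - [0,0,0]
    - [0,0,0]
    - [0,0,-30]
    - [0,0,-30]
    - [0,0,-30]
    - [0,0,-30]
    - [0,0,-30]
    - [0,0,-20]
    - [0,0,0]
    - [0,0,0]
  spin: [-7,-7,-7,-7,-7,-7,-7,-8,0,0,0,0,0,0,0,0]

```text
time: 3.6
tool_pos: [0.5167, 0.2885, 0.2715]
tool_rot: [3.141, -0.0, 1.836]
contact_force: [0.2, -0.6, -0.3]
opening: 0.0412
grip_force: 0.0
```

```bash
python3 - <<'E'
from h import *
c=read_camera("wrist"); t=read_camera("top"); save("w2",c["img"])
o=observe();print(o["tool_pos"],np.degrees(o["tool_rot"]),o["qpos"])
P=cloud(c);Z=P[...,2];ok=c["depth"]>.05
m=ok&(Z>.172)&(Z<.195)&(np.hypot(P[...,0]-.517,P[...,1]-.287)<.025)
u=np.argwhere(m)[:,::-1]; pts=np.array([plane(c,a,b,.184)[:2]*1000 for a,b in u],np.float32)
print(len(u),np.median(Z[m]),cv2.minAreaRect(pts),u.mean(0))
for y in np.arange(.37,.29,-.01):
    print("%.2f"%y," ".join("%3d"%(1000*Z[s].max()) if (s:=ok&(abs(P[...,0]-x)<.008)&(abs(P[...,1]-y)<.005)).any() else "  ." for x in np.arange(.40,.62,.015)))
E
```

```text
[0.51735455 0.28839454 0.27243753] [ 1.79816406e+02 -2.35323414e-02  1.05177496e+02] [3.79168606e-01 4.48161334e-01 1.28538599e+00 4.32661211e-05
 1.40481508e+00 1.14264910e-01]
565 0.18389255412911093 ((517.7431030273438, 291.0758361816406), (17.67399024963379, 20.110267639160156), 15.212984085083008) [280.21238938 216.91858407]
0.37 295 284 249 200 188 173 182 181 175 166 160 180 186 187 186
0.36 283 276 248 195 185 173 165 160 154 187 186 187 187 187 184
0.35 269 268 251 237 226 212 203 202 197 192 188 185 331 325   .
0.34 249 252 246 236 228 216 209 205 200 195 343 337 337 321   .
0.33 227 227 229 230 221 214 206 202 335 344 362 362 338 337   .
0.32   .   . 192   .   . 344 343 371 371 363 363 362 356 337   2
0.31   .   .   .   . 343 370 371 371 370 362 361   3 356 327 175
0.30   . 320 337 357 370 370 369 184 185 329 344 343   2 339 176
0.29   2   2 337 336 362 342 332 185 186 316 343 343   2 336 175
```

View pics/w2.png

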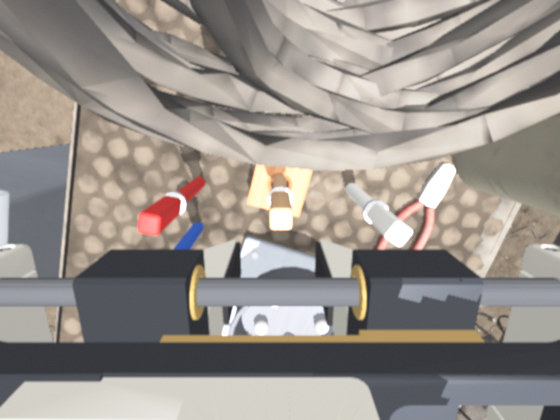

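Wrist view: the stirrer's top is at (280,217), centred between the fingers (columns 235–320) and square to them; the coil stays behind it. Descend and grip.

Call:
arm_command:
  xyz:
    - [0,0,-20]
    - [0,0,-20]
    - [0,0,-20]
    - [0,0,-15]
    - [0,0,-10]
    - [0,0,-10]
    - [0,0,-10]
    - [0,0,0]
    - [0,0,0]
  spin: [0,0,0,0,0,0,0,0,0]

```text
time: 4.6
tool_pos: [0.5172, 0.2878, 0.1658]
tool_rot: [3.141, -0.0, 1.835]
contact_force: [-0.4, -0.2, 0.3]
opening: 0.0413
grip_force: 0.0
```

Call:
arm_command:
  xyz:
    - [0,0,0]
    - [0,0,0]
    - [0,0,0]
    - [0,0,0]
    - [0,0,0]
    - [0,0,0]
    - [0,0,0]
    - [0,0,0]
  spin: [0,0,0,0,0,0,0,0]
  jaw: -1
  squeeze: 30

```text
time: 5.4
tool_pos: [0.5172, 0.2877, 0.1658]
tool_rot: [3.141, -0.0, 1.835]
contact_force: [-0.8, 0.0, 4.4]
opening: 0.0177
grip_force: 30.0
```

Call:
arm_command:
  xyz:
    - [0,0,5]
    - [0,0,10]
    - [0,0,15]
    - [0,0,20]
    - [0,0,20]
    - [0,0,20]
    - [0,0,20]
    - [0,0,20]
    - [0,0,20]
    - [0,0,0]
    - [0,0,0]
  spin: [0,0,0,0,0,0,0,0,0,0,0]

```text
time: 6.5
tool_pos: [0.5169, 0.2877, 0.3154]
tool_rot: [3.141, -0.0, 1.835]
contact_force: [0.4, 0.4, -0.9]
opening: 0.0177
grip_force: 30.0
```

```bash
python3 - <<'E'
from h import *
o=observe();print(o["tool_pos"],np.degrees(o["tool_rot"]),o["opening"],o["contact_force"])
for n in("scene","top"):
    c=read_camera(n)
    P=cloud(c);Z=P[...,2];ok=c["depth"]>.05;hsv=cv2.cvtColor(c["img"],cv2.COLOR_RGB2HSV)
    m=ok&(np.hypot(P[...,0]-.517,P[...,1]-.287)<.03)&(Z>.075)&(Z<.30)
    for a in np.arange(.075,.3,.02):
        k=m&(Z>a)&(Z<a+.02); print(n,"%.3f"%a,k.sum(),P[k].mean(0).round(4) if k.any() else "",round(Z[k].min(),3) if k.any() else "")
    if n=="scene": save("s2",cv2.resize(c["img"][40:260,150:400],None,fx=2.4,fy=2.4))
E
```

```text
[0.51690536 0.28768633 0.31540365] [ 1.79983914e+02 -1.16825866e-03  1.05137452e+02] 0.01774516863938075 [ 0.3593716   0.35419822 -0.88478148]
scene 0.075 0  
scene 0.095 0  
scene 0.115 0  
scene 0.135 0  
scene 0.155 34 [0.5157 0.2829 0.1678] 0.161
scene 0.175 46 [0.5157 0.2832 0.1853] 0.175
scene 0.195 48 [0.515  0.2831 0.2053] 0.195
scene 0.215 51 [0.5157 0.2837 0.2244] 0.215
scene 0.235 57 [0.5157 0.2833 0.245 ] 0.235
scene 0.255 68 [0.5151 0.2817 0.2671] 0.256
scene 0.275 77 [0.5156 0.282  0.2843] 0.275
scene 0.295 24 [0.5204 0.2802 0.298 ] 0.295
top 0.075 0  
top 0.095 0  
top 0.115 0  
top 0.135 0  
top 0.155 4 [0.5118 0.2799 0.1671] 0.162
top 0.175 9 [0.512  0.2793 0.1825] 0.175
top 0.195 4 [0.5155 0.2788 0.2003] 0.196
top 0.215 1 [0.5155 0.2775 0.2152] 0.215
top 0.235 0  
top 0.255 0  
top 0.275 0  
top 0.295 1 [0.5249 0.2814 0.2974] 0.297
```

View pics/s2.png

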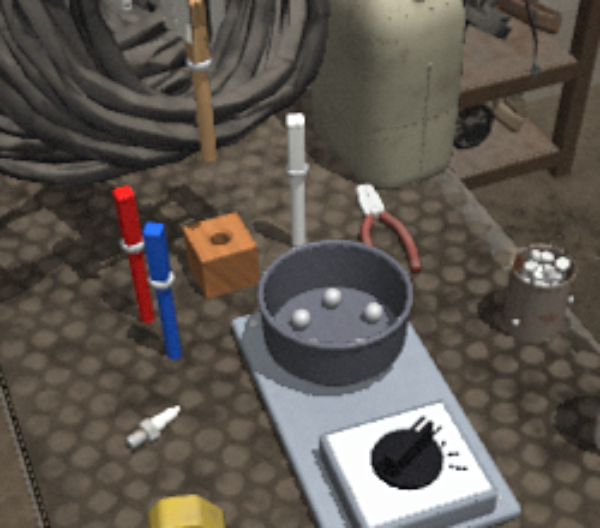

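Scene crop: the stirrer hangs upright with its foot at (208,158), well above the block (222,245), whose hole is now empty; the balls are in the bowl at (300,318), (332,297) and (373,312). Now over the bowl's middle and down, foot to about 5 mm above the floor.

Call:
arm_command:
  xyz:
    - [4,-11,0]
    - [6,-18,0]
    - [8,-22,0]
    - [8,-22,0]
    - [8,-22,0]
    - [8,-22,0]
    - [8,-22,0]
    - [6,-18,0]
    - [4,-11,0]
    - [2,-5,0]
    - [0,0,0]
    - [0,0,0]
    - [0,0,-15]
    - [0,0,-20]
    - [0,0,-20]
    - [0,0,-20]
    - [0,0,-20]
    - [0,0,-10]
    - [0,0,0]
    - [0,0,0]
  spin: [0,0,0,0,0,0,0,0,0,0,0,0,0,0,0,0,0,0,0,0]

```text
time: 8.6
tool_pos: [0.5794, 0.1151, 0.2113]
tool_rot: [3.14, 0.0, 1.836]
contact_force: [-0.0, -0.1, -0.8]
opening: 0.018
grip_force: 30.0
```

```bash
python3 - <<'E'
from h import *
o=observe();print(o["tool_pos"],o["contact_force"])
c=read_camera("scene");P=cloud(c);Z=P[...,2];ok=c["depth"]>.05
k=ok&(Z>.094)&(Z<.108)&(np.hypot(P[...,0]-.579,P[...,1]-.114)<.082)&(np.hypot(P[...,0]-.579,P[...,1]-.114)>.062); q=P[k][:,:2]
A=np.c_[2*q,np.ones(len(q))]; s=np.linalg.lstsq(A,(q**2).sum(1),rcond=None)[0]; print("bowl S",s[:2],np.sqrt(s[2]+s[0]**2+s[1]**2))
c=read_camera("scene") if 0 else c; save("s3",cv2.resize(c["img"][100:230,220:360],None,fx=4,fy=4,interpolation=cv2.INTER_CUBIC))
# circle, radius 40, 24 rows a round
a=np.radians(np.arange(0,361,15)); p=40*np.c_[np.cos(a),np.sin(a)]; print(np.diff(p.round(),axis=0).astype(int).tolist())
E
```

```text
[0.57935726 0.11512395 0.21130007] [-0.01999862 -0.13111445 -0.76408454]
bowl S [0.58012922 0.11375389] 0.07307347460766701
[[-1, 10], [-4, 10], [-7, 8], [-8, 7], [-10, 4], [-10, 1], [-10, -1], [-10, -4], [-8, -7], [-7, -8], [-4, -10], [-1, -10], [1, -10], [4, -10], [7, -8], [8, -7], [10, -4], [10, -1], [10, 1], [10, 4], [8, 7], [7, 8], [4, 10], [1, 10]]
```

Call:
arm_command:
  xyz:
    - [0,0,-8]
    - [9,5,0]
    - [9,5,0]
    - [9,5,0]
    - [8,5,0]
    - [-7,8,0]
    - [-8,7,0]
    - [-10,4,0]
    - [-10,1,0]
    - [-10,-1,0]
    - [-10,-4,0]
    - [-8,-7,0]
    - [-7,-8,0]
    - [-4,-10,0]
    - [-1,-10,0]
    - [1,-10,0]
    - [4,-10,0]
    - [7,-8,0]
    - [8,-7,0]
    - [10,-4,0]
  spin: [0,0,0,0,0,0,0,0,0,0,0,0,0,0,0,0,0,0,0,0]

```text
time: 10.65
tool_pos: [0.5695, 0.075, 0.2022]
tool_rot: [-3.14, -0.001, 1.834]
contact_force: [0.1, 3.3, -1.0]
opening: 0.0179
grip_force: 30.0
```

```bash
python3 - <<'E'
from h import *
o=observe();print(o["tool_pos"],o["contact_force"],np.degrees(o["tool_rot"]),o["opening"])
c=read_camera("top"); c2=read_camera("scene")
a=cv2.resize(c["img"][165:245,190:330],None,fx=4,fy=4);b=cv2.resize(c2["img"][100:230,220:360],None,fx=1.8,fy=1.8)
im=np.zeros((560,560,3),np.uint8);im[:320]=a;im[320:554,:252]=b;save("s4",im)
E
```

```text
[0.56951887 0.07495527 0.20218441] [ 0.07023397  3.34947154 -0.99734089] [-1.79935585e+02 -3.22975492e-02  1.05094859e+02] 0.017921128790137093
```

View pics/s4.png

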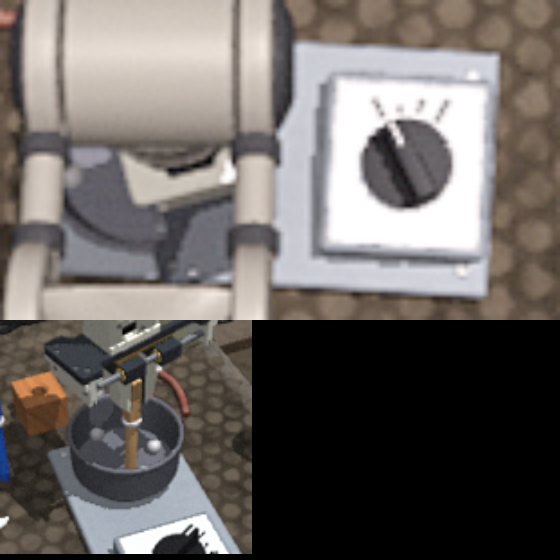

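The stirrer's foot is in the bowl among the balls (scene inset, stirrer at (132,440)), and the force is 3 N. Continuing the rounds.

Call:
arm_command:
  xyz:
    - [10,-1,0]
    - [10,1,0]
    - [10,4,0]
    - [8,7,0]
    - [7,8,0]
    - [4,10,0]
    - [1,10,0]
    - [-1,10,0]
    - [-4,10,0]
    - [-7,8,0]
    - [-8,7,0]
    - [-10,4,0]
    - [-10,1,0]
    - [-10,-1,0]
    - [-10,-4,0]
    - [-8,-7,0]
    - [-7,-8,0]
    - [-4,-10,0]
    - [-1,-10,0]
    - [1,-10,0]
  spin: [0,0,0,0,0,0,0,0,0,0,0,0,0,0,0,0,0,0,0,0]

```text
time: 12.75
tool_pos: [0.5401, 0.1036, 0.2026]
tool_rot: [3.141, 0.0, 1.835]
contact_force: [-0.5, 0.4, -0.3]
opening: 0.0176
grip_force: 30.0
```

Call:
arm_command:
  xyz:
    - [4,-10,0]
    - [7,-8,0]
    - [8,-7,0]
    - [10,-4,0]
    - [10,-1,0]
    - [10,1,0]
    - [10,4,0]
    - [8,7,0]
    - [7,8,0]
    - [4,10,0]
    - [1,10,0]
    - [-1,10,0]
    - [-4,10,0]
    - [-7,8,0]
    - [-8,7,0]
    - [-10,4,0]
    - [0,0,0]
    - [0,0,0]
  spin: [0,0,0,0,0,0,0,0,0,0,0,0,0,0,0,0,0,0]

```text
time: 14.55
tool_pos: [0.5889, 0.1536, 0.2029]
tool_rot: [3.141, 0.0, 1.835]
contact_force: [-0.2, 0.4, -0.7]
opening: 0.0179
grip_force: 30.0
```

Call:
arm_command:
  xyz:
    - [-5,-19,0]
    - [-5,-19,0]
    - [0,0,10]
    - [0,0,17]
    - [0,0,20]
    - [0,0,20]
    - [0,0,20]
    - [0,0,20]
    - [0,0,5]
    - [0,0,0]
    - [-2,5,0]
    - [-5,14,0]
    - [-7,20,0]
    - [-8,23,0]
    - [-8,23,0]
    - [-8,23,0]
    - [-8,23,0]
    - [-7,20,0]
    - [-6,15,0]
    - [-3,7,0]
  spin: [0,0,0,0,0,0,0,0,0,0,0,0,0,0,0,0,0,0,0,0]

```text
time: 16.55
tool_pos: [0.5158, 0.2905, 0.3139]
tool_rot: [-3.14, -0.0, 1.837]
contact_force: [1.1, 0.4, -1.4]
opening: 0.0179
grip_force: 30.0
```

Call:
arm_command:
  xyz:
    - [0,0,0]
    - [0,0,0]
    - [0,0,0]
  spin: [0,0,0]

```text
time: 16.85
tool_pos: [0.5174, 0.2879, 0.3145]
tool_rot: [3.142, 0.0, 1.834]
contact_force: [-0.4, 0.6, -0.2]
opening: 0.0178
grip_force: 30.0
```

```bash
python3 - <<'E'
from h import *
o=observe();print(o["tool_pos"],np.degrees(o["tool_rot"]))
c=read_camera("scene");P=cloud(c);Z=P[...,2];ok=c["depth"]>.05
m=ok&(np.hypot(P[...,0]-.517,P[...,1]-.287)<.03)
for a in(.16,.18,.20,.22,.24):
    k=m&(Z>a)&(Z<a+.02);print(a,k.sum(),P[k].mean(0).round(4),Z[k].min().round(4))
E
```

```text
[0.51741011 0.28790622 0.31448819] [1.79998680e+02 1.72220227e-02 1.05069582e+02]
0.16 45 [0.5162 0.2837 0.1698] 0.16
0.18 46 [0.5159 0.2839 0.1902] 0.1802
0.2 50 [0.516  0.2834 0.2101] 0.2
0.22 53 [0.5156 0.2837 0.2301] 0.22
0.24 52 [0.5162 0.2832 0.2504] 0.2401
```

Back over the hole, with the shaft at the same readings as before. Lower it.

Call:
arm_command:
  xyz:
    - [0,0,-15]
    - [0,0,-20]
    - [0,0,-20]
    - [0,0,-20]
    - [0,0,-15]
    - [0,0,-10]
    - [0,0,-10]
    - [0,0,-10]
    - [0,0,-10]
    - [0,0,-6]
    - [0,0,-4]
    - [0,0,-4]
    - [0,0,-3]
    - [0,0,0]
    - [0,0,0]
  spin: [0,0,0,0,0,0,0,0,0,0,0,0,0,0,0]

```text
time: 18.4
tool_pos: [0.5171, 0.2888, 0.1677]
tool_rot: [3.141, -0.0, 1.835]
contact_force: [0.4, -0.2, -0.9]
opening: 0.0179
grip_force: 30.0
```

Call:
arm_command:
  xyz:
    - [0,0,-1]
    - [0,0,0]
  spin: [0,0]

```text
time: 18.6
tool_pos: [0.5171, 0.2887, 0.1666]
tool_rot: [3.141, 0.0, 1.835]
contact_force: [-0.2, -0.5, -2.1]
opening: 0.0179
grip_force: 30.0
```

Call:
arm_command:
  xyz:
    - [0,0,0]
    - [0,0,0]
    - [0,0,0]
    - [0,0,0]
    - [0,0,0]
    - [0,0,10]
    - [0,0,20]
    - [0,0,25]
    - [0,0,30]
    - [0,0,30]
    - [0,0,30]
    - [0,0,0]
    - [0,0,0]
  spin: [0,0,0,0,0,0,0,0,0,0,0,0,0]
  jaw: -0.1

```text
time: 19.9
tool_pos: [0.5171, 0.2887, 0.3125]
tool_rot: [3.14, -0.0, 1.835]
contact_force: [0.0, 0.3, -0.5]
opening: 0.0412
grip_force: 0.0
```

```bash
python3 - <<'E'
from h import *
import pickle
o=observe();print(o["time"],o["tool_pos"],np.degrees(o["tool_rot"]),o["qpos"])
c=read_camera("scene");P=cloud(c);Z=P[...,2];ok=c["depth"]>.05
m=ok&(np.hypot(P[...,0]-.517,P[...,1]-.287)<.03)
for a in(.06,.08,.12,.14,.16,.18):
    k=m&(Z>a)&(Z<a+.02);print(a,k.sum(),P[k].mean(0).round(4) if k.any() else "",Z[k].max().round(4) if k.any() else "")
im=np.zeros((420,800,3),np.uint8);im[:,:600]=cv2.resize(c["img"][60:270,180:480],None,fx=2,fy=2,interpolation=cv2.INTER_CUBIC)
save("s5",im)
E
```

```text
19.9 [0.51710685 0.28872455 0.31250727] [ 1.79888898e+02 -9.00975446e-03  1.05135705e+02] [ 3.79902998e-01  4.29916050e-01  1.20638602e+00 -6.78771977e-05
  1.50334630e+00  1.15739769e-01]
0.06 38 [0.5159 0.2842 0.0701] 0.0786
0.08 37 [0.516  0.2841 0.0905] 0.1
0.12 64 [0.5154 0.2831 0.1287] 0.1398
0.14 64 [0.5151 0.2834 0.15  ] 0.16
0.16 64 [0.5154 0.2837 0.1705] 0.18
0.18 34 [0.5164 0.2878 0.1829] 0.1853
```

View pics/s5.png

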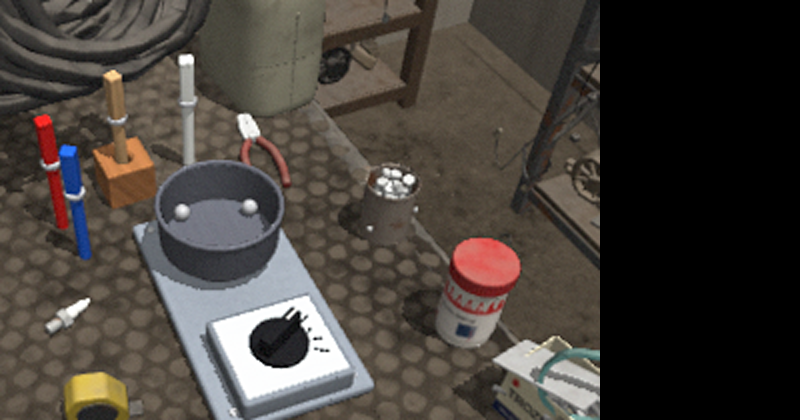

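Scene crop: the stirrer stands upright in its block at (115,120), top at z 0.185 as at the start, and balls are seen at (182,212) and (250,207). I check all five from the top once the arm is off. Now to the dial.

Call:
arm_command:
  xyz:
    - [2,-15,0]
    - [4,-30,0]
    - [5,-35,0]
    - [5,-35,0]
    - [5,-35,0]
    - [5,-35,0]
    - [5,-35,0]
    - [5,-35,0]
    - [5,-35,0]
    - [5,-35,0]
    - [4,-20,0]
    - [2,-14,0]
    - [0,0,0]
    - [0,0,0]
  spin: [-6.5,-6.5,-6.5,-6.5,-6.5,-6.5,-6.5,-6.5,-6.5,-6.5,-6.5,-7,0,0]

```text
time: 21.35
tool_pos: [0.5686, -0.0699, 0.3105]
tool_rot: [-3.14, 0.002, 0.468]
contact_force: [0.3, -0.1, 0.2]
opening: 0.0411
grip_force: 0.0
```

```bash
python3 - <<'E'
from h import *
o=observe();print(o["tool_pos"],np.degrees(o["tool_rot"]),o["qpos"])
c=read_camera("wrist"); t=read_camera("top");s=read_camera("scene")
for n,c in dict(wrist=c,scene=s,top=t).items():
    P=cloud(c);Z=P[...,2];ok=c["depth"]>.05; r=np.hypot(P[...,0]-.569,P[...,1]+.071)
    m=ok&(r<.034)&(Z>.083)&(Z<.095)
    print(n,m.sum(),cv2.minAreaRect((P[m][:,:2]*1000).astype(np.float32)) if m.sum()>10 else "",Z[m].mean())
    d=ok&(r<.031)&(r>.02)&(Z<.08); print(" disc z",np.percentile(Z[d],[10,50,90]) if d.any() else "")
im=np.zeros((420,800,3),np.uint8);im[:,:560]=read_camera("wrist")["img"];im[:240,560:800]=cv2.resize(t["img"][165:245,190:270],None,fx=3,fy=3)
save("w6",im)
E
```

```text
[ 0.56861609 -0.06994594  0.31045711] [-1.79899281e+02  8.69684109e-02  2.67940172e+01] [-2.56314812e-01  3.94562110e-01  1.26633882e+00  3.12810389e-04
  1.48299325e+00  8.46811240e-01]
wrist 578 ((569.2554321289062, -69.74652099609375), (58.31023406982422, 13.318511009216309), 26.827556610107422) 0.08816554979547118
 disc z [0.06044558 0.06139823 0.06244408]
scene 152 ((570.585205078125, -70.24484252929688), (60.24100875854492, 13.68132209777832), 26.333663940429688) 0.0867545563461571
 disc z [0.05594512 0.06013711 0.06793917]
top 23 ((550.641845703125, -82.0396957397461), (19.671804428100586, 11.307905197143555), 3.2943835258483887) 0.08820415226792783
 disc z [0.05558255 0.06017451 0.06480232]
```

View pics/w6.png

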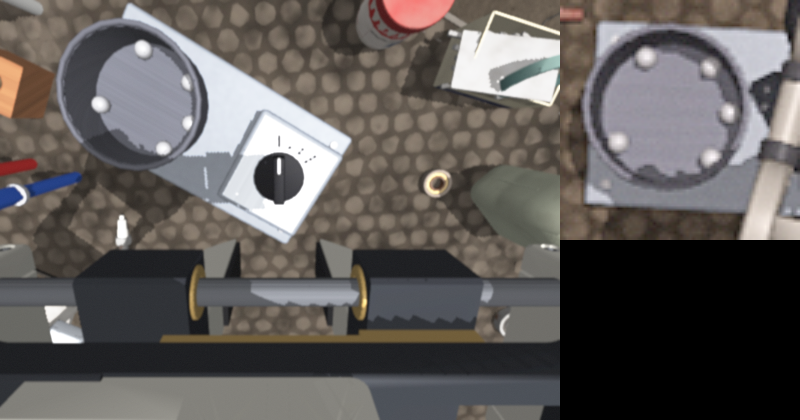

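All five balls are in the bowl (wrist: (143,48), (101,104), (190,82), (188,122), (163,149)). The dial's bar at (279,178) lines up with the fingers, and its centre is (0.569, -0.070). The disc top is at 0.061, so I stop with the TCP at about 0.083 to keep the fingertips clear of it.

Call:
arm_command:
  xyz:
    - [0,0,-20]
    - [0,0,-30]
    - [0,0,-30]
    - [0,0,-30]
    - [0,0,-30]
    - [0,0,-25]
    - [0,0,-20]
    - [0,0,-15]
    - [0,0,-10]
    - [0,0,-10]
    - [0,0,-5]
    - [0,0,-2]
    - [0,0,0]
    - [0,0,0]
  spin: [0,0,0,0,0,0,0,0,0,0,0,0,0,0]

```text
time: 22.95
tool_pos: [0.5694, -0.0704, 0.0851]
tool_rot: [3.141, -0.001, 0.465]
contact_force: [-0.1, 1.2, 0.7]
opening: 0.0408
grip_force: 0.0
```

Call:
arm_command:
  xyz:
    - [0,0,0]
    - [0,0,0]
    - [0,0,0]
    - [0,0,0]
    - [0,0,0]
    - [0,0,0]
    - [0,0,0]
    - [0,0,0]
  spin: [0,0,0,0,0,0,0,0]
  jaw: -1
  squeeze: 55

```text
time: 23.75
tool_pos: [0.5691, -0.0704, 0.0846]
tool_rot: [3.141, -0.0, 0.465]
contact_force: [-0.9, -1.4, 1.2]
opening: 0.0135
grip_force: 55.0
```

Call:
arm_command:
  xyz:
    - [0,0,0]
    - [0,0,0]
    - [0,0,0]
    - [0,0,0]
    - [0,0,0]
    - [0,0,0]
    - [0,0,0]
    - [0,0,0]
    - [0,0,0]
    - [0,0,0]
    - [0,0,0]
    - [0,0,0]
    - [0,0,0]
    - [0,0,0]
    - [0,0,0]
    - [0,0,0]
    - [0,0,0]
  spin: [-3,-4,-4,-4,-4,-4,-4,-4,-4,-4,-4,-4,-4,-4,-4,-1,0]

```text
time: 25.45
tool_pos: [0.5692, -0.0691, 0.0846]
tool_rot: [-3.14, 0.001, -0.582]
contact_force: [0.4, 6.1, 1.5]
opening: 0.0137
grip_force: 55.0
```

```bash
python3 - <<'E'
from h import *
o=observe();print(o["time"],o["tool_pos"],np.degrees(o["tool_rot"]),o["qpos"],o["torque"],o["contact_force"],o["opening"])
c=read_camera("scene");w=read_camera("wrist")
im=np.zeros((420,800,3),np.uint8);im[:,:420]=cv2.resize(c["img"][190:260,285:355],(420,420),interpolation=cv2.INTER_CUBIC);im[:285,420:]=cv2.resize(w["img"],(380,285));save("s7",im)
P=cloud(c);Z=P[...,2];r=np.hypot(P[...,0]-.569,P[...,1]+.07)
m=(c["depth"]>.05)&(r<.033)&(Z>.070)&(Z<.09);print(m.sum(),cv2.minAreaRect((P[m][:,:2]*1000).astype(np.float32)))
E
```

```text
25.45 [ 0.5691732  -0.06909533  0.08464577] [-1.79915953e+02  3.78458179e-02 -3.33301065e+01] [-0.25529729  0.59847424  1.58803095  0.00196122  0.95524365  1.89608707] [ 0.94829445 -0.00386067  0.07553198] [0.37485751 6.07240842 1.54503193] 0.01366172490471402
0 ((0.0, 0.0), (0.0, 0.0), 0.0)
```

View pics/s7.png

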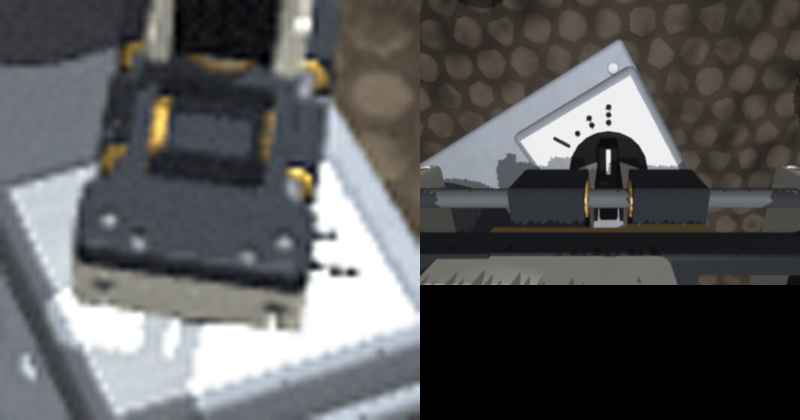

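Wrist inset: the white pointer (607,160) points at the three-stud mark (608,112), past the one-stud and two-stud marks. Checking the angle in numbers.

```bash
python3 - <<'E'
from h import *
o=observe();print(o["time"],np.degrees(o["tool_rot"])[2],o["torque"][2],o["grip_force"])
w=read_camera("wrist");g=cv2.cvtColor(w["img"],cv2.COLOR_RGB2GRAY)
P=cloud(w);Z=P[...,2]
# white line pixels
m=np.zeros(g.shape,np.uint8);m[200:265,262:292]=(g[200:265,262:292]>150)
k,l,st,ce=cv2.connectedComponentsWithStats(m)
for i in range(1,k):
    if st[i][4]<6: continue
    u=np.argwhere(l==i)[:,::-1];q=np.array([plane(w,a,b,.088)[:2] for a,b in u]); d=cv2.fitLine((q*1000).astype(np.float32),cv2.DIST_L2,0,.01,.01).ravel()
    print(st[i],q.mean(0),"dir",np.degrees(np.arctan2(d[1],d[0])),"bearing",np.degrees(np.arctan2(q.mean(0)[1]+.0698,q.mean(0)[0]-.5692)))
# bar top by depth
b=(w["depth"]>.05)&(Z>.082)&(Z<.094)&(np.hypot(P[...,0]-.569,P[...,1]+.07)<.033);q=(P[b][:,:2]*1000).astype(np.float32)
if len(q)>10: print("bar",len(q),cv2.minAreaRect(q))
# dark marks on console
d=((g<70)&(w["depth"]>.05)&(abs(Z-.052)<.006)&(np.hypot(P[...,0]-.569,P[...,1]+.07)>.036)&(np.hypot(P[...,0]-.569,P[...,1]+.07)<.06)).astype(np.uint8)
k,l,st,ce=cv2.connectedComponentsWithStats(d)
for i in range(1,k):
    if st[i][4]>3: p=plane(w,*ce[i],.052); print("mark",st[i][4],p[:2].round(4),np.degrees(np.arctan2(p[1]+.0698,p[0]-.5692)).round(1))
E
```

```text
25.55 -33.29810355298925 0.07081338581301115 55.00038743019104
[274 220   7  35 208] [ 0.58666864 -0.0803647 ] dir -34.77524 bearing -31.164750755092097
bar 2660 ((570.9358520507812, -68.31085205078125), (27.623743057250977, 58.61073684692383), 45.50118637084961)
mark 30 [ 0.6131 -0.098 ] -32.7
mark 27 [ 0.6079 -0.0946] -32.7
mark 27 [ 0.6144 -0.0796] -12.3
mark 27 [ 0.6026 -0.0911] -32.6
mark 27 [ 0.6083 -0.0781] -12.0
mark 27 [ 0.6089 -0.0641] 8.1
mark 71 [ 0.6101 -0.0484] 27.6
```

```bash
cat > ln.py <<'E'
from h import *
o=observe();y=np.degrees(o["tool_rot"])[2]
A=[];B=[]
for _ in range(4):
    w=read_camera("wrist");g=cv2.cvtColor(w["img"],cv2.COLOR_RGB2GRAY).astype(float)
    q=[]
    for v in range(224,252):
        s=np.clip(g[v,266:290]-110,0,None)
        if s.sum()>100: q.append(plane(w,266+(s*np.arange(24)).sum()/s.sum(),v,.088)[:2]*1000)
    q=np.array(q,np.float32);d=cv2.fitLine(q,cv2.DIST_HUBER,0,.01,.01).ravel();d=d[:2]*np.sign(d[0]);A.append(np.degrees(np.arctan2(d[1],d[0])))
    p=q.mean(0);B.append(np.degrees(np.arctan2(p[1]+69.8,p[0]-569.2)))
print(observe()["time"],"yaw",y,"line dir",np.round(A,2),"bearing",np.round(B,2),"n",len(q),"torque",o["torque"][2],o["tool_pos"],o["grip_force"])
E
python3 ln.py
```

```text
25.8 yaw -33.29491857791358 line dir [-35.54 -35.52 -35.5  -35.5 ] bearing [-31.   -30.99 -30.99 -31.  ] n 28 torque 0.09378548521990386 [ 0.56918195 -0.06909798  0.0846499 ] 55.0001335144043
```

Call:
arm_command:
  xyz:
    - [0,0,0]
    - [0,0,0]
    - [0,0,0]
  spin: [-1,-0.5,0]

```text
time: 26.1
tool_pos: [0.5692, -0.0691, 0.0846]
tool_rot: [-3.14, 0.001, -0.608]
contact_force: [0.9, 5.7, 1.9]
opening: 0.0137
grip_force: 55.0
```

```bash
python3 ln.py
```

```text
26.3 yaw -34.811274356924066 line dir [-35.4  -35.48 -35.47 -35.46] bearing [-32.75 -32.74 -32.73 -32.73] n 28 torque 0.08477607270349069 [ 0.56920955 -0.06907309  0.08464862] 55.00133156776428
```

The wrist has turned 61.5° and the pointer's bearing of -32.7° matches the three-stud mark (-32.7°). Holding for two seconds.

Call:
arm_command:
  xyz:
    - [0,0,0]
    - [0,0,0]
    - [0,0,0]
    - [0,0,0]
    - [0,0,0]
    - [0,0,0]
    - [0,0,0]
    - [0,0,0]
    - [0,0,0]
    - [0,0,0]
    - [0,0,0]
    - [0,0,0]
    - [0,0,0]
    - [0,0,0]
    - [0,0,0]
    - [0,0,0]
    - [0,0,0]
    - [0,0,0]
  spin: [0,0,0,0,0,0,0,0,0,0,0,0,0,0,0,0,0,0]

```text
time: 28.1
tool_pos: [0.5692, -0.0691, 0.0847]
tool_rot: [-3.14, 0.001, -0.607]
contact_force: [1.7, 5.7, 2.2]
opening: 0.0138
grip_force: 55.0
```

```bash
python3 ln.py; python3 -c "
from cell import *
print(hand_in())"
```

```text
28.3 yaw -34.79479300590141 line dir [-35.48 -35.48 -35.47 -35.47] bearing [-32.74 -32.73 -32.74 -32.74] n 28 torque 0.08109253024172815 [ 0.56919697 -0.0690824   0.08465895] 55.00130295753479
the job is handed in; nothing more can be done
None
```

The job is handed in at 28.3 s: I stirred the bowl for about two rounds, all five balls stayed in, the stirrer is back upright in its holder, and the gripper is still holding the dial at the three-stud mark after just over two seconds there.

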